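Load the dough press dies and clamp them to one click

TASK

Get the dough press cassette ready: swing the keeper bar clear, stand each die that is on the table fully home in the nest of its own shape, and swing the keeper bar fully shut over them. Then tighten the crank clockwise until its clutch clicks once, stop at that first click, and leave the clamp tight. Do not disturb the bottle, the tin or the scraper.

Things in the scene. Friction and masses are not known exactly. Their poses are not given: they have to be found in the camera images.
- cassette: Dark steel base plate of the die cassette, 220 mm (x) by 256 mm (y), 10 mm thick, fixed on the steel table; origin at the centre of its underside. It carries four nests in a two-by-two block and, beyond its +y edge, a round post (190 mm from the origin along y) with the keeper bar and, above it, the hand crank. Its place and yaw vary.
- post_axis (a point): Point on the vertical axis of the post, 68 mm above the table (the keeper bar's underside). Keeper bar and crank both turn about this axis. The post's dark and bright hubs (70 mm diameter at most) end 111 mm above the table; a brass pawl opposite the crank reaches 64 mm from the axis.
- keeper (a joint): Angle of the flat keeper bar: 80 mm wide, 250 mm long from the post axis, 68 to 78 mm above the table. 0 = shut: it lies over the middle of the nests, along the cassette's -y. Opens clockwise seen from above to 1.6 (along the cassette's -x); 1.2 clears the nests. Stays where left, needs 1 to 2 N at its grip, starts nearly shut. Seated dies pass 4 mm under it; others are hit.
- keeper_grip (a point): Middle of the freely revolving round black upright grip on top of the keeper bar, 140 mm from the post axis: 20 mm diameter, from 78 to 128 mm above the table; this point is 108 mm above the table.
- spindle (a joint): Angle of the clamp spindle below the crank's clutch; grows clockwise seen from above (tightening). It turns easily (0.25 N m, 3 N at the crank grip) from its start, between 0 and 0.5, to a solid end at 1.4, where the clamp is tight. It stays where it is left; turning the crank back loosens it.
- clutch (a joint): How far the crank has slipped clockwise on the spindle: about 0 until the spindle is at its end. Then the torque rises to 0.9 N m (11 N at the grip), the crank gives way, passes the tooth's crest at 0.26 and clicks into the next notch at 0.52: one click. Pushed on, the next crest is at 0.79: too tight. A brass pawl opposite the crank, riding on the hub's teeth, hops 4 mm outwards at a click.
- crank_grip (a point): Middle of the freely revolving black upright grip at the crank's end, 85 mm from the post axis: 22 mm diameter, 109 to 154 mm above the table; this point at 133 mm. The arm is aluminium, 22 mm wide, 99 to 109 mm above the table. With spindle and clutch at 0 the crank points 20 degrees counterclockwise from the cassette's +y, away from the nests; it tightens clockwise.
- die_round: Aluminium dough die with a dark top face: round, 60 mm diameter, 50 mm tall, 0.2 to 0.4 kg, standing loose on the table; origin at the centre of its underside, z up. May be absent.
- die_hex: Aluminium dough die with a dark top face: hexagonal, 60 mm across flats; its own x axis passes through the middle of a flat, so the flats face along x and every 60 degrees from it, 50 mm tall, 0.2 to 0.4 kg, standing loose on the table; origin at the centre of its underside, z up. May be absent.
- die_square: Aluminium dough die with a dark top face: square, 54 by 54 mm, sides along its x and y, 50 mm tall, 0.2 to 0.4 kg, standing loose on the table; origin at the centre of its underside, z up. May be absent.
- die_oblong: Aluminium dough die with a dark top face: oblong, 40 mm along its x by 96 mm along its y, 50 mm tall, 0.2 to 0.4 kg, standing loose on the table; origin at the centre of its underside, z up. May be absent.
- nest_round_floor (a point): Centre of the floor of the nest for the round die, 14 mm above the table: round, 65 mm inside, a rim of 5 mm wall rising 12 mm above the nest floor (26 mm above the table). Axes along those of the cassette. Which of the four places it has varies (104 mm apart along x, 124 mm along y).
- nest_hex_floor (a point): Centre of the floor of the nest for the hex die, 14 mm above the table: hexagonal, 65 mm across flats inside, a flat facing along its x, a rim of 5 mm wall rising 12 mm above the nest floor (26 mm above the table). Axes along those of the cassette. Which of the four places it has varies (104 mm apart along x, 124 mm along y).
- nest_square_floor (a point): Centre of the floor of the nest for the square die, 14 mm above the table: square, 59 by 59 mm inside, a rim of 5 mm wall rising 12 mm above the nest floor (26 mm above the table). Axes along those of the cassette. Which of the four places it has varies (104 mm apart along x, 124 mm along y).
- nest_oblong_floor (a point): Centre of the floor of the nest for the oblong die, 14 mm above the table: oblong, 45 mm (x) by 101 mm (y) inside, a rim of 5 mm wall rising 12 mm above the nest floor (26 mm above the table). Axes along those of the cassette. Which of the four places it has varies (104 mm apart along x, 124 mm along y).
- oil_bottle: Amber oil bottle, 56 mm diameter, 150 mm tall; a bystander beyond the work. Origin at the centre of its underside.
- tomato_tin: Tin can, 76 mm diameter, 100 mm tall; a bystander beyond the work. Origin at the centre of its underside.
- scraper: White plastic dough scraper with a wooden handle, about 120 by 130 mm, 22 mm high, lying flat; a bystander beyond the work. Origin at the centre of its underside.

How it is judged:
By the outcome, as a careful person would: the job done as asked, in the order asked, and still so for the second after the job is handed in, with the robot touching nothing.
Of die_round, die_hex, die_square, die_oblong only 3 to 4 are there at a start; the rules pass over those that are not, and their reading is None.
At some moment in a run one of die_round, die_hex, die_square, die_oblong may be knocked a few centimetres aside while the robot is not near it.
It also fails if it takes over 192 s, if anything falls off the work surface, if the arm or the gripper's body presses on something with over 40 N, if the wrist force passes 120 N, or if a joint passes its speed limit or range.

ROBOT

A 6-joint arm with a two-finger parallel gripper is mounted at the origin on the work surface. World frame = base frame: x ahead of the robot, y to its left, z up, the work surface at z = 0. Lengths are in m, angles in degrees, forces in N, time in s.
With the tool pointing down it reaches from about 0.275 to 0.75 m from the base axis. Payload 10.2 kg.
Tool frame: the origin (TCP) lies midway between the tips of the shut fingers; the grasp point (between the pads) lies 19 mm behind it; x points along the fingers, y is the direction in which the jaws open and shut, and the axes are right-handed (so a half turn about x gives the same grasp; the last joint's range is limited). The gripper opens to 88 mm and grips with 3 to 60 N. Pads are 18 mm wide; open, the fingers measure 123 mm over their backs; the gripper's body (75 mm by 187 mm) begins 45 mm behind the grasp point.
Start: joints at [52.746, 17.928, 85.812, -0, 76.261, -12.8], TCP at [0.217, 0.478, 0.239] pointing down, gripper open.
Joint ranges: [-168.41, 168.41], [-55.51, 124.54], [10.69, 146.95], [-70.63, 250.63], [1, 178], [-165.06, 165.06]. Speed limits (degrees/s): [136.94, 136.94, 172.46, 180, 180, 180].

INTERFACE

Orientations are given as [roll, pitch, yaw] about the fixed x, y, z axes, in that order (R = Rz(yaw) Ry(pitch) Rx(roll)).
In Python, from station import robot gives the robot as it stands. Calls block until the motion is done:
- robot.goto(position, orientation): joint-space move of the TCP to a pose.
- robot.line_to(position, rotation=None, max_speed=0.15): straight line of the TCP; rotation=None keeps the orientation; max_speed is the mean speed in m/s.
- robot.goto_joints(angles): joint-space move.
- robot.open() and robot.grab(force=None): open the fingers fully, or close them until they stop; force is the grip in N (None keeps the last).
- robot.hold(seconds).
- robot.solve_ik(position, orientation): joint angles nearest the present ones, or None.
- robot.grab_frame(name): name is "scene" or "side" or "wrist"; returns the picture (480x640x3 uint8, red, green, blue); there is no depth.
- robot.camera_model(name): a dict with "K" (3x3 intrinsics, pixels), "R" (3x3) and "t" (3): a world point X has camera coordinates R X + t. Camera axes: x right, y down, z forward; pixel columns grow to the right and rows downward; lengths in m; the calibration is good to about 2 mm. A picture is of the moment at which its call begins: read the wrist's pose just before it. camera_model takes no time and is no camera call; for the wrist camera it gives the pose at the moment of the call.
A pose or a line that the arm cannot do raises robot.Unreachable and nothing moves.
- robot.job_done(): hands the job in, once; it reports no verdict.
Readings, each from a call of its own:
- robot.read_clock(): time.
- robot.read_joint_pos(): joint angles.
- robot.read_qvel(): joint speeds.
- robot.read_tau(): joint torques, N m.
- robot.read_eef_pos(): TCP position.
- robot.read_eef_rot(): TCP orientation.
- robot.read_contact_force(): force on the tool from outside, world axes, zero at the start.
- robot.read_moment(): the same for the moment, N m.
- robot.read_finger_gap(): finger opening in m.
Only numpy, scipy, OpenCV 4.12 (cv2) and the standard library are available. Lean on these libraries where they do the work, as an engineer would, in place of code of your own. Each camera call takes 0.05 s, during which the arm holds its last target.

## Working session

There is one attempt and no reset: what is moved stays moved. The work goes in short steps, each a Python script; the robot and the scene stay as the last script left them, time stands still between calls to the robot, and variables do not carry over. Pictures are saved under pics/ and viewed, and the job is handed in when it is done.

```bash
ls; mkdir -p pics; python3 - <<'E'
from station import robot
import cv2
for n in ("scene","side","wrist"):
    m=robot.camera_model(n); print(n,m)
    cv2.imwrite(f"pics/a_{n}.png",robot.grab_frame(n)[:,:,::-1])
print(robot.read_clock(),robot.read_eef_pos(),robot.read_eef_rot(),robot.read_finger_gap())
E
```

```text
pics
scene {'K': array([[602.00614239,   0.        , 314.06056744],
       [  0.        , 602.00614239, 235.53055836],
       [  0.        ,   0.        ,   1.        ]]), 'R': array([[ 7.93987926e-02,  9.96842584e-01,  8.32879348e-04],
       [ 7.12231029e-01, -5.61447937e-02, -6.99696165e-01],
       [-6.97440172e-01,  5.61482332e-02, -7.14440048e-01]]), 't': array([-0.01804582, -0.34083809,  1.79290042])}
side {'K': array([[567.82293019,   0.        , 318.92778177],
       [  0.        , 567.82293019, 230.79291967],
       [  0.        ,   0.        ,   1.        ]]), 'R': array([[ 0.67850012, -0.73459731,  0.00209143],
       [-0.49020896, -0.45489111, -0.74348454],
       [ 0.54711311,  0.50342912, -0.66874985]]), 't': array([-0.41919464,  0.37887319,  1.00149016])}
wrist {'K': array([[380.77228649,   0.        , 320.03423259],
       [  0.        , 380.77228649, 242.08327391],
       [  0.        ,   0.        ,   1.        ]]), 'R': array([[ 0.41307898,  0.91069467, -0.00098742],
       [ 0.87960222, -0.39869449,  0.25950459],
       [ 0.23593576, -0.10806443, -0.96574137]]), 't': array([-0.52465247, -0.03521984,  0.38856962])}
0.15 [0.21722904 0.47776334 0.23829449] [-103.6207121    89.94508432 -128.07490971] 0.0880559383429712
```

View pics/a_scene.png

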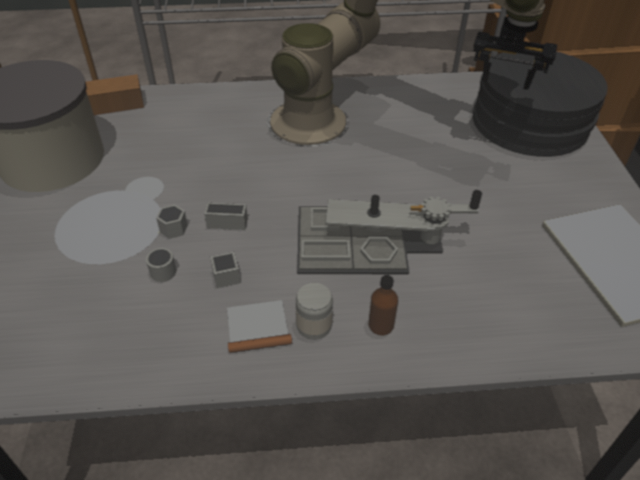

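View pics/a_side.png

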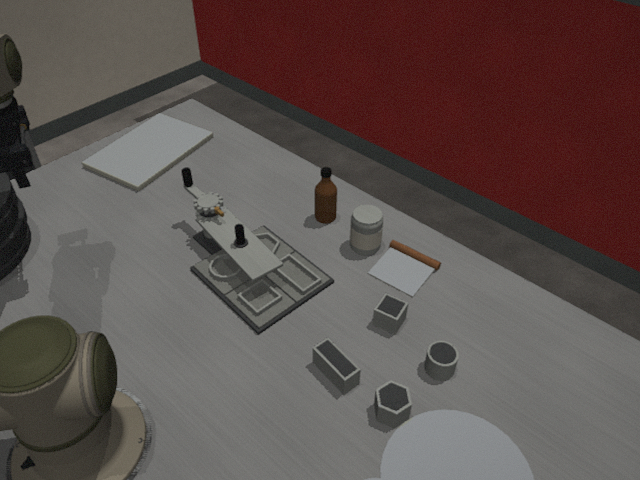

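View pics/a_wrist.png

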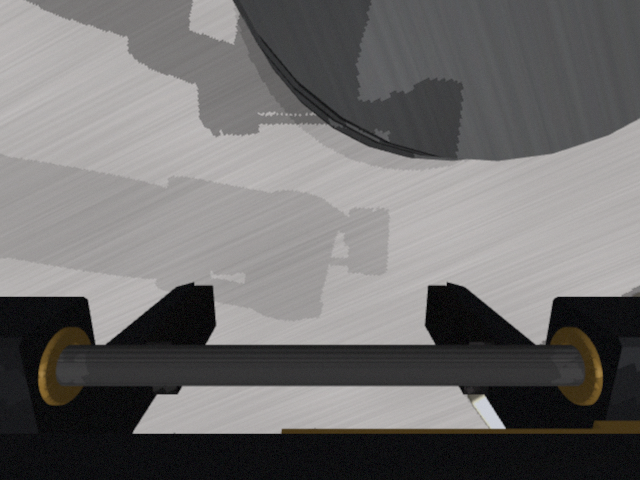

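All four dies are visible: hex, oblong, round and square, left of the cassette in the scene view. I'll enlarge the crops next.

```bash
python3 - <<'E'
import cv2
def crop(n,x0,y0,x1,y1,o,s):
    a=cv2.imread(f"pics/a_{n}.png")[y0:y1,x0:x1]
    a=cv2.convertScaleAbs(a,alpha=1.6)
    a=cv2.resize(a,None,fx=s,fy=s,interpolation=cv2.INTER_CUBIC)
    for x in range(x0//10*10+10,x1,10):
        cv2.line(a,((x-x0)*s,0),((x-x0)*s,6 if x%50 else 14),(0,0,255),1)
        if x%20==0: cv2.putText(a,str(x),((x-x0)*s-10,25),0,.35,(0,0,255),1)
    for y in range(y0//10*10+10,y1,10):
        cv2.line(a,(0,(y-y0)*s),(6,(y-y0)*s),(0,0,255),1)
        if y%20==0: cv2.putText(a,str(y),(8,(y-y0)*s+4),0,.35,(0,0,255),1)
    cv2.imwrite(f"pics/{o}.png",a); print(a.shape)
crop("scene",290,180,490,280,"c1",4)
crop("scene",140,190,260,295,"c2",5)
crop("side",170,160,340,335,"c3",4) 
crop("side",300,280,470,430,"c4",4)
E
```

```text
(400, 800, 3)
(525, 600, 3)
(700, 680, 3)
(600, 680, 3)
```

View pics/c1.png

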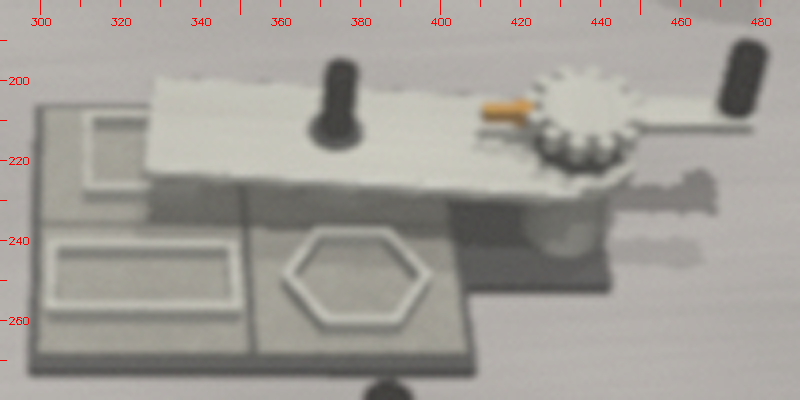

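View pics/c2.png

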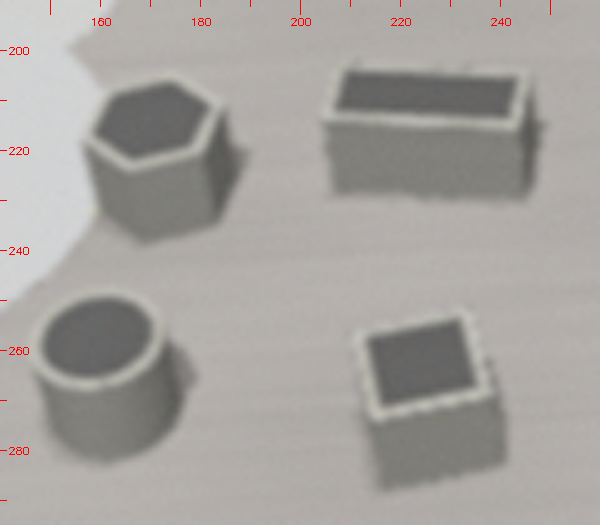

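View pics/c3.png

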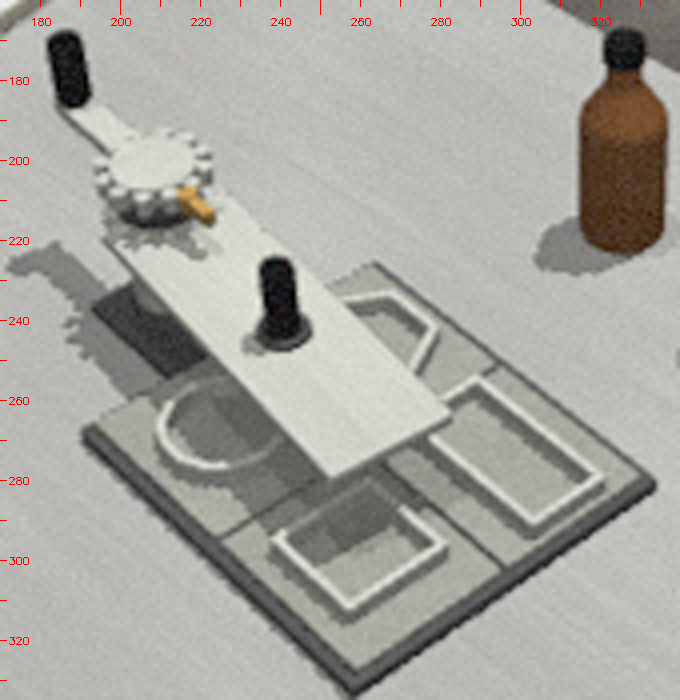

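View pics/c4.png

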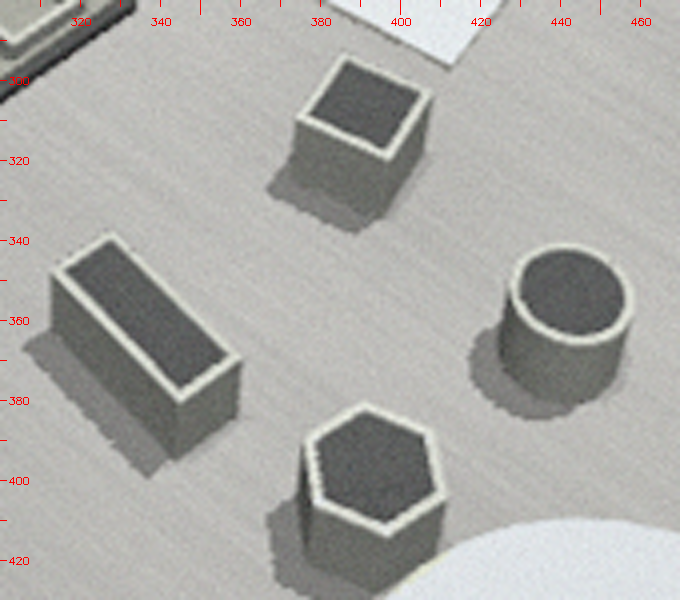

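```bash
cat > vis.py <<'E'
import numpy as np
from scipy.optimize import least_squares
CAM={}
def cam(robot,n): 
    m=robot.camera_model(n); return m
def proj(m,X):
    X=np.atleast_2d(X); c=X@m["R"].T+m["t"]; p=c@m["K"].T; return p[:,:2]/p[:,2:]
def ray(m,uv,z):
    d=m["R"].T@np.linalg.solve(m["K"],[uv[0],uv[1],1]); o=-m["R"].T@m["t"]
    return o+d*(z-o[2])/d[2]
def fitpose(obs,pts,z,x0,yaw=True):
    """obs: list of (model, list of uv or None), pts Nx2 local"""
    pts=np.asarray(pts,float)
    def res(p):
        c,s=np.cos(p[2]),np.sin(p[2]); R=np.array([[c,-s],[s,c]])
        W=pts@R.T+p[:2]; W=np.c_[W,np.full(len(W),z)]; r=[]
        for m,uv in obs:
            q=proj(m,W)
            for a,b in zip(q,uv):
                if b is not None: r+=list(a-np.array(b))
        return np.array(r)
    r=least_squares(res,x0,loss="soft_l1"); return r.x,res(r.x)
def tri(obs):
    A=[];b=[]
    for m,uv in obs:
        d=m["R"].T@np.linalg.solve(m["K"],[uv[0],uv[1],1]);d/=np.linalg.norm(d)
        P=np.eye(3)-np.outer(d,d);A.append(P);b.append(P@(-m["R"].T@m["t"]))
    return np.linalg.lstsq(np.vstack(A),np.hstack(b),rcond=None)[0]
E
cat > m1.py <<'E'
from station import robot
from vis import *
S=cam(robot,"scene");D=cam(robot,"side")
def show(n,sc,sd,pts,z):
    # try order: match by ray
    for m,uv in((S,sc),(D,sd)):
        W=np.array([ray(m,u,z)[:2] for u in uv]); print(n,np.round(W*1000).astype(int).tolist())
    return
sets={
'ob':([(208.6,203.6),(245.8,204.8),(244,215.6),(205,214.2)],[(345,380.5),(312.5,347.5),(328,338.5),(360.3,369)]),
'sq':([(211,256.4),(233.6,252.4),(238.4,268.4),(215,273.6)],[(397,319.8),(373.8,309.5),(386.8,294),(408,303.8)]),
'hex':([(174.4,205.6),(183.6,210.8),(180.4,220),(166,224),(157.2,218),(161.2,209)],[(375.8,390),(391.3,380.5),(409,388),(411.3,404),(396.5,413.8),(379,405.5)]),
}
a=.03/np.cos(np.pi/6)
# order in scene: (-x,-y),(-x,+y),(+x,+y),(+x,-y)
loc={'ob':[(-.02,-.048),(-.02,.048),(.02,.048),(.02,-.048)],'sq':[(-.027,-.027),(-.027,.027),(.027,.027),(.027,-.027)],
'hex':[(a*np.cos(t),a*np.sin(t)) for t in np.radians(np.arange(150,-200,-60))]}
for n,(sc,sd) in sets.items():
    show(n,sc,sd,None,.05)
    x0=list(np.mean([ray(S,u,.05)[:2] for u in sc],0))+[0]
    for o in ([(S,sc)],[(D,sd)],[(S,sc),(D,sd)]):
        p,r=fitpose(o,loc[n],.05,x0); print(n,np.round(p[:2]*1000,1),np.round(np.degrees(p[2]),1),"rms",np.sqrt(np.mean(r**2)).round(2))
print('round',ray(S,(159.9,258.2),.05),ray(D,(442.8,353.5),.05))
cl=[(-.11,-.128),(.11,-.128),(.11,.128),(-.11,.128)]
sc=[(299.5,206.5),(297.5,268.5),(408,268.3),None];sd=[(258,327.5),(333.7,281),(264,225.7),(190.5,267.5)]
for o in ([(S,sc)],[(D,sd)],[(S,sc),(D,sd)]):
    p,r=fitpose(o,cl,.01,[.5,0,0]); print('cas',np.round(p[:2]*1000,1),np.round(np.degrees(p[2]),2),"rms",np.sqrt(np.mean(r**2)).round(2),r.round(1))
    c,s=np.cos(p[2]),np.sin(p[2]);print(' post',p[:2]+.19*np.array([-s,c]))
for n,z,u,v in(('hub',.111,(435.7,205),(208.7,200.2)),('cg_top',.154,(477.5,191.8),(186.5,169.3)),('cg_bot',.109,(474.3,208),(188.3,185.5)),('kg_top',.128,(375.3,196),(239,226)),('kg_bot',.078,(373.8,212),(240.5,243))):
    print(n,ray(S,u,z).round(4),ray(D,v,z).round(4),tri([(S,u),(D,v)]).round(4))
E
python3 m1.py
```

```text
ob [[397, -271], [409, -181], [446, -185], [434, -278]]
ob [[391, -275], [404, -180], [440, -188], [429, -280]]
ob [ 421.4 -228.7] -7.9 rms 0.6
ob [ 416.4 -230.4] -7.9 rms 0.6
ob [ 417.6 -229.7] -8.1 rms 0.9
sq [[573, -258], [564, -208], [613, -197], [624, -248]]
sq [[570, -259], [559, -208], [611, -201], [620, -250]]
sq [ 593.4 -227.7] 11.9 rms 0.58
sq [ 590.2 -229.7] 9.4 rms 0.67
sq [ 591.7 -228.5] 10.6 rms 0.83
hex [[398, -353], [418, -330], [450, -335], [461, -368], [438, -391], [408, -384]]
hex [[414, -329], [449, -337], [458, -370], [434, -393], [401, -385], [393, -352]]
hex [ 428.5 -360.2] 18.1 rms 0.65
hex [ 424.8 -361. ] -44.5 rms 0.54
hex [ 424.6 -361. ] -39.9 rms 5.99
round [ 0.56920996 -0.3713381   0.05      ] [ 0.56355067 -0.37323356  0.05      ]
cas [489.7  68.8] -4.57 rms 1.49 [-0.6 -3.2 -0.4  0.2  1.5  0.5]
 post [0.50478703 0.25823313]
cas [495.7  66.7] -4.79 rms 1.98 [-0.3  5.3  1.  -0.8  0.3 -0.8 -0.9 -0.3]
 post [0.51157297 0.25605943]
cas [494.8  67.3] -4.78 rms 1.87 [-1.  -1.9 -1.1  1.8  1.1  2.4 -0.7  5.4  0.6 -0.7 -0.2 -0.7 -1.4 -0.2]
 post [0.51065585 0.25663335]
hub [0.51   0.2555 0.111 ] [0.5131 0.257  0.111 ] [0.5118 0.2549 0.1128]
cg_top [0.5202 0.3413 0.154 ] [0.5215 0.342  0.154 ] [0.5209 0.341  0.1548]
cg_bot [0.5247 0.3416 0.109 ] [0.5169 0.3401 0.109 ] [0.5198 0.3442 0.1048]
kg_top [0.4875 0.1188 0.128 ] [0.489  0.1197 0.128 ] [0.4884 0.1187 0.1289]
kg_bot [0.4875 0.119  0.078 ] [0.4875 0.1198 0.078 ] [0.4874 0.1192 0.0781]
```

```bash
cat > h.py <<'E'
from station import robot
from vis import *
import cv2
from scipy.spatial.transform import Rotation as Ro
def ori(deg):
    a=np.radians(deg); y=np.array([np.cos(a),np.sin(a),0]); x=np.array([0,0,-1.]); z=np.cross(x,y)
    return Ro.from_matrix(np.c_[x,y,z]).as_euler('xyz',degrees=True).tolist()
def best(p,deg):
    "jaw direction deg or deg+180, whichever keeps joints nearest and last joint mid-range"
    q0=np.array(robot.read_joint_pos()); c=[]
    for d in (deg,deg+180,deg-180):
        q=robot.solve_ik(list(p),ori(d))
        if q is not None: c.append((np.abs(np.array(q)-q0).max()+ (100 if abs(q[5])>150 else 0),d,np.round(q,1)))
    c.sort(key=lambda t:t[0]); return c[0][1] if c else None
def go(p,deg,fix=False):
    d=deg if fix else best(p,deg); robot.goto(list(p),ori(d)); return d
def F(): return np.round(robot.read_contact_force(),1)
def T(): return round(float(robot.read_clock()),2)
def snap(n,name):
    m=robot.camera_model(n); im=robot.grab_frame(n); cv2.imwrite(f"pics/{name}.png",im[:,:,::-1]); np.savez(f"pics/{name}.npz",**{k:np.array(v) for k,v in m.items()}); return m
def load(name): return dict(np.load(f"pics/{name}.npz"))
E
python3 - <<'E'
from h import *
m=robot.camera_model("wrist"); c=-m["R"].T@m["t"]; print("cam",c,"axis",m["R"][2])
for p,d in (([.488,.119,.2],175),([.375,.25,.089],95),([.57,-.372,.02],0),([.42,-.23,.02],-8)):
    for dd in (d,d+180): print(p,dd,np.round(robot.solve_ik(p,ori(dd)),1) if robot.solve_ik(p,ori(dd)) is not None else None)
E
```

```text
cam [0.15603246 0.50575694 0.38395502] axis [ 0.23604118 -0.107924   -0.96573132]
[0.488, 0.119, 0.2] 175 None
[0.488, 0.119, 0.2] 355 [ 0.3 17.  93.  -0.  69.9  5.3]
[0.375, 0.25, 0.089] 95 [ 18.7  19.7 108.7  -0.   51.6 -76.3]
[0.375, 0.25, 0.089] 275 [ 18.7  19.7 108.7  -0.   51.6 103.7]
[0.57, -0.372, 0.02] 0 [-43.   49.8  67.5   0.   62.7 -43. ]
[0.57, -0.372, 0.02] 180 [-43.   49.8  67.5   0.   62.7 137. ]
[0.42, -0.23, 0.02] -8 [-42.8  29.8 106.5   0.   43.7 -34.8]
[0.42, -0.23, 0.02] 172 [-42.8  29.8 106.5  -0.   43.7 145.2]<sys>:0: UserWarning: Gimbal lock detected. Setting third angle to zero since it is not possible to uniquely determine all angles.
```

```bash
sed -i '1i import warnings; warnings.filterwarnings("ignore")' h.py; cat > keep.py <<'E'
from h import *
P=np.array([.511,.256]); Y0=-4.8
def kp(k,r=.14,P=P):  # k rad open
    a=np.radians(Y0-90)-k; return P+r*np.array([np.cos(a),np.sin(a)])
def kd(k): return Y0-np.degrees(k)
E
python3 - <<'E'
from keep import *
g=np.array([.488,.1190]); a=np.arctan2(*(g-P)[::-1]); k=np.radians(Y0-90)-a; print("k",k,np.linalg.norm(g-P))
go([*g,.2],kd(k),True); print(T())
m=snap("wrist","b_wrist")
robot.line_to([*g,.089],max_speed=.12)
print(F(),T())
robot.grab(6); print(robot.read_finger_gap(),F(),robot.read_eef_pos(),T())
E
```

```text
k 0.0825563047190927 0.13891724155050014
1.8
[-0.3  0.3 -0.4] 2.92
0.02016568167111941 [ 0.2 -0.2  0.5] [0.48802572 0.11898581 0.08900665] 3.96
```

View pics/b_wrist.png

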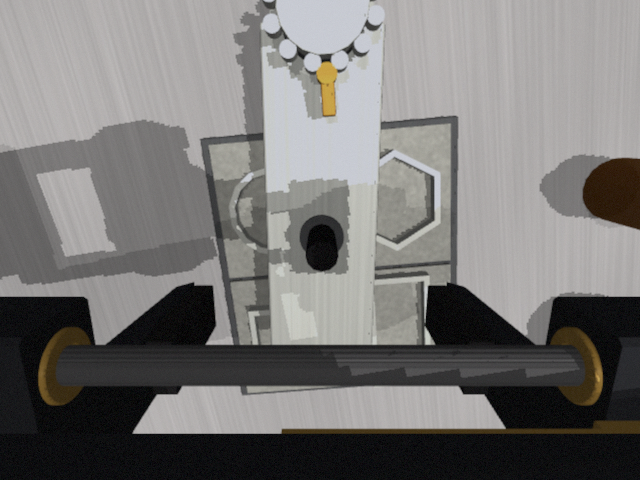

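The picture shows the keeper bar and its grip at about (322,245). The reading confirms it is held, with a 20 mm gap. Next I swing it open.

```bash
python3 - <<'E'
from keep import *
for k in np.linspace(.0825,1.45,12)[1:]:
    robot.line_to([*kp(k,.139),.089],ori(kd(k)),max_speed=.12)
    f=F(); print(round(k,2),f,end=' ')
    if np.linalg.norm(f)>25: print("STOP");break
print(T(),robot.read_eef_pos(),robot.read_finger_gap())
robot.open(); robot.line_to([*kp(k,.139),.2],max_speed=.2); print(T(),F())
E
```

```text
0.21 [-1.5  1.1 -1. ] 0.33 [-0.2  1.3 -0.8] 0.46 [-0.9  2.2 -1. ] 0.58 [ 0.3  1.2 -1.2] 0.7 [ 1.   1.6 -1.6] 0.83 [ 0.9  2.3 -1.8] 0.95 [ 2.   1.7 -2.5] 1.08 [ 1.4  1.6 -1.6] 1.2 [ 2.6  1.9 -1.4] 1.33 [ 2.4  1.7 -0.8] 1.45 [ 2.8  1.4 -0.7] 7.17 [0.37234775 0.25035466 0.08902627] 0.019860472710736952
8.96 [-0.8  0.1  0.1]
```

```bash
python3 - <<'E'
from h import *
go([.49,.03,.26],-5); snap("wrist","c_cas"); print(T())
go([.49,-.38,.30],0); snap("wrist","c_die"); snap("scene","c_scene"); print(T())
E
```

```text
10.72
12.34
```

View pics/c_cas.png

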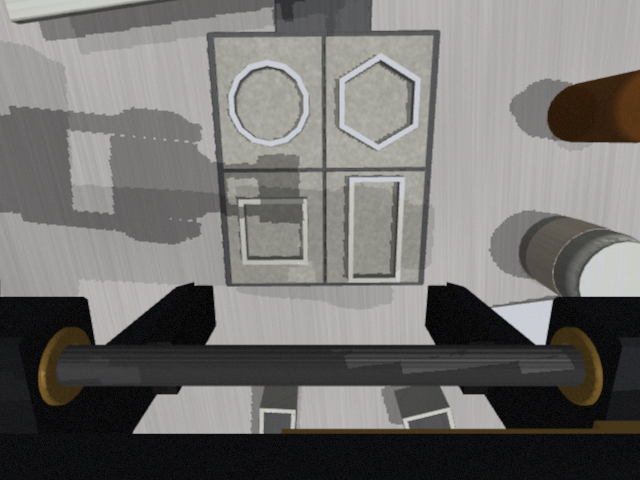

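View pics/c_die.png

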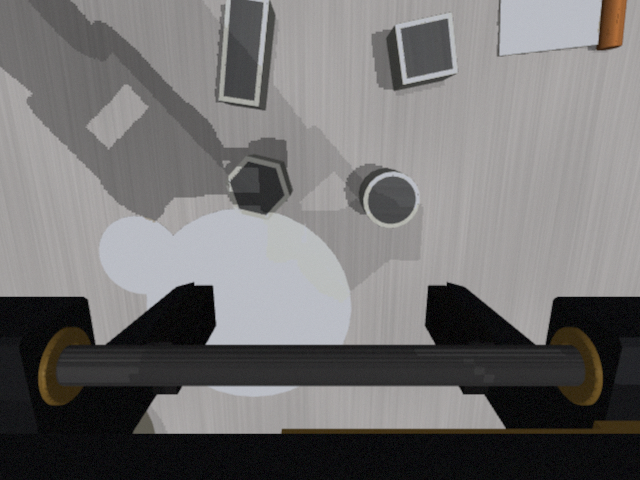

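View pics/c_scene.png

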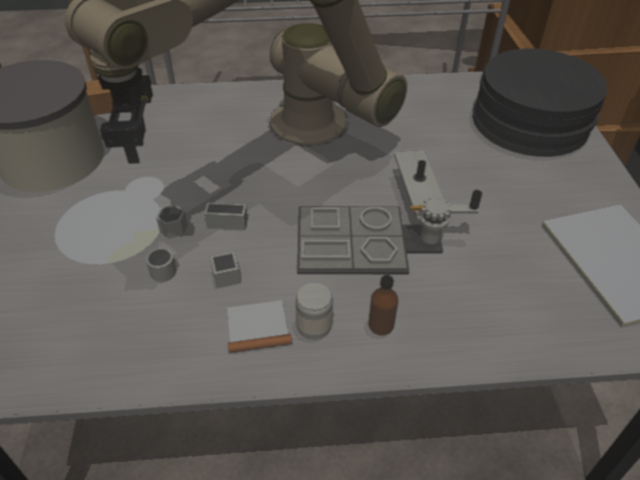

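```bash
cat > crop.py <<'E'
import cv2,sys
def crop(n,x0,y0,x1,y1,o,s,al=1.0):
    a=cv2.imread(f"pics/{n}.png")[y0:y1,x0:x1]
    a=cv2.convertScaleAbs(a,alpha=al)
    a=cv2.resize(a,None,fx=s,fy=s,interpolation=cv2.INTER_CUBIC)
    for x in range(x0//10*10+10,x1,10):
        cv2.line(a,((x-x0)*s,0),((x-x0)*s,6),(0,0,255),1)
        if x%20==0: cv2.putText(a,str(x),((x-x0)*s-10,18),0,.4,(0,0,255),1)
    for y in range(y0//10*10+10,y1,10):
        cv2.line(a,(0,(y-y0)*s),(6,(y-y0)*s),(0,0,255),1)
        if y%20==0: cv2.putText(a,str(y),(8,(y-y0)*s+4),0,.4,(0,0,255),1)
    cv2.imwrite(f"pics/{o}.png",a)
E
python3 -c "
from crop import crop
crop('c_cas',200,20,445,160,'d1',3,1.2)
crop('c_cas',200,150,445,295,'d1b',3,1.2)
crop('c_die',210,0,470,120,'d2',3,1.2)
crop('c_die',220,140,430,235,'d3',3,1.4)
"
```

```text
(no output)
```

View pics/d1.png

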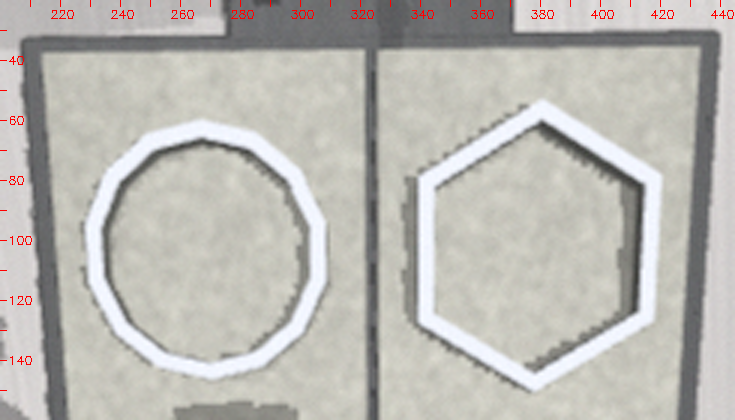

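View pics/d1b.png

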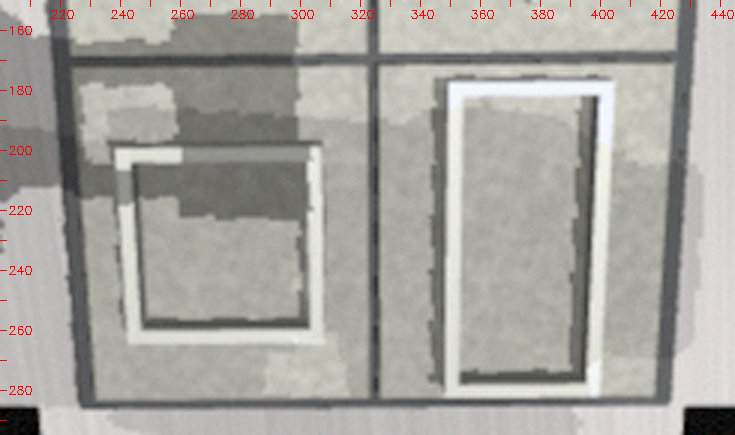

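View pics/d2.png

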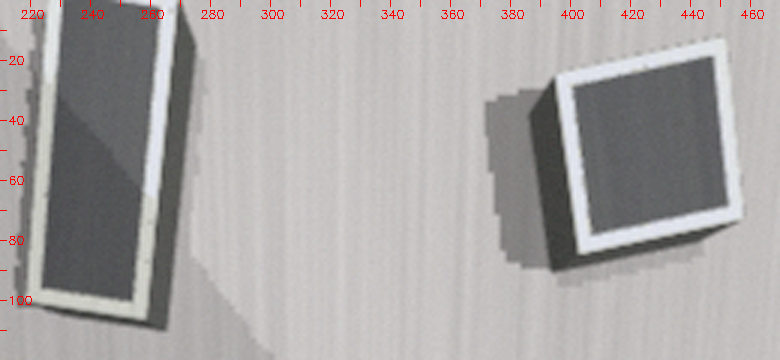

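View pics/d3.png

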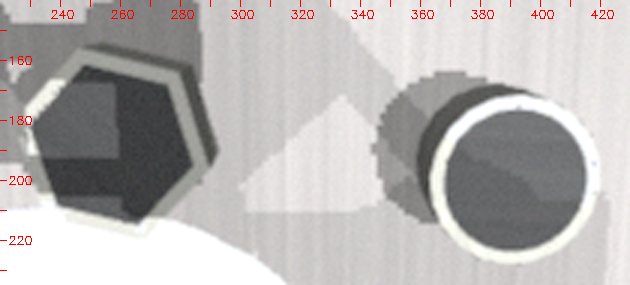

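```bash
cat > m2.py <<'E'
from vis import *
W=dict(np.load("pics/c_cas.npz")); D=dict(np.load("pics/c_die.npz"))
def rect(a,b): return np.array([(-a,b),(a,b),(a,-b),(-a,-b)])
def hexa(R): return np.array([(R*np.cos(t),R*np.sin(t)) for t in np.radians([90,30,-30,-90,-150,150])])
hx=[(381,53),(420.7,79.3),(418.3,126.7),(377.7,150.3),(339.3,127.3),(339,78.7)]
sq=[(238.3,199.3),(307.3,198.7),(308.3,264.7),(242.7,264.7)]
ob=[(349,176.3),(404.7,176.3),(399.7,282),(348.3,282)]
rd=[(268.7,103.3)]
R=.0375/np.cos(np.pi/6)
pr=lambda n,p,r:print(n,np.round(p[:2]*1000,1),np.round(np.degrees(p[2]),2),np.sqrt(np.mean(r**2)).round(2))
pr('nhex',*fitpose([(W,hx)],hexa(R),.026,[.5,.1,0]))
pr('nsq',*fitpose([(W,sq)],rect(.0345,.0345),.026,[.5,.1,0]))
pr('nob',*fitpose([(W,ob)],rect(.0275,.0555),.026,[.5,.1,0]))
print('nrd',ray(W,rd[0],.026))
pts=np.vstack([hexa(R)+[.052,.062],rect(.0345,.0345)+[-.052,-.062],rect(.0275,.0555)+[.052,-.062],[[-.052,.062]]])
p,r=fitpose([(W,hx+sq+ob+rd)],pts,.026,[.5,.07,0]);pr('cassette',p,r)
c,s=np.cos(p[2]),np.sin(p[2]);M=np.array([[c,-s],[s,c]])
for n,l in dict(hex=(.052,.062),sq=(-.052,-.062),ob=(.052,-.062),rd=(-.052,.062),post=(0,.19)).items(): print(n,(p[:2]+M@l).round(4))
pr('dsq',*fitpose([(D,[(395.3,25),(451.3,13),(457.3,72.3),(404,85)])],rect(.027,.027),.05,[.6,-.2,0]))
pr('dhex',*fitpose([(D,[(281,163.3),(289.3,195),(269.3,218.7),(238.3,208.3),(228.7,180),(247.7,160.7)])],hexa(.03/np.cos(np.pi/6)),.05,[.4,-.35,0]))
print('drd',ray(D,(391.8,200),.05))
pr('dob part',*fitpose([(D,[None,None,(259,106.7),(219,101)])],rect(.02,.048),.05,[.4,-.25,0]))
E
python3 m2.py
```

```text
nhex [552.9 125. ] -4.67 0.43
nsq [439.9   9.4] -4.55 0.15
nob [543.2   2. ] -4.42 0.22
nrd [0.44943327 0.13396518 0.026     ]
cassette [496.3  67.4] -4.44 0.42
hex [0.553  0.1252]
sq [0.4397 0.0096]
ob [0.5434 0.0016]
rd [0.4493 0.1333]
post [0.511  0.2568]
dsq [ 590.7 -229.3] 12.05 1.0
dhex [ 426.4 -360.3] -43.19 2.23
drd [ 0.56477055 -0.37284909  0.05      ]
dob part [ 416.4 -230.8] -7.52 0.25
```

```bash
cat >> h.py <<'E'
a6=.03/np.cos(np.pi/6)
SH=dict(ob=np.array([(-.02,.048),(.02,.048),(.02,-.048),(-.02,-.048)]),sq=.027*np.array([(-1,1),(1,1),(1,-1),(-1,-1)]),
 hex=np.array([(a6*np.cos(t),a6*np.sin(t)) for t in np.radians([90,30,-30,-90,-150,150])]),
 rd=np.array([(.03*np.cos(t),.03*np.sin(t)) for t in np.linspace(0,2*np.pi,40)[:-1]]))
def overlay(src,dst,items,box,s):
    """items: (shape,x,y,yawdeg,z)"""
    m=load(src); im=cv2.imread(f"pics/{src}.png"); x0,y0,x1,y1=box
    a=cv2.resize(cv2.convertScaleAbs(im[y0:y1,x0:x1],alpha=1.3),None,fx=s,fy=s,interpolation=cv2.INTER_CUBIC)
    for sh,x,y,w,z in items:
        t=np.radians(w); R=np.array([[np.cos(t),-np.sin(t)],[np.sin(t),np.cos(t)]])
        P=SH[sh]@R.T+[x,y]; q=(proj(m,np.c_[P,np.full(len(P),z)])-[x0,y0]+.5)*s
        cv2.polylines(a,[q.round().astype(int)],True,(0,0,255),1)
    cv2.imwrite(f"pics/{dst}.png",a)
DIE=dict(ob=(.4166,-.2306,-7.8),sq=(.5907,-.229,11.0),hex=(.4260,-.3605,16.8),rd=(.5645,-.3728,0))
CY=-4.5
NEST=dict(hex=(.553,.1252),sq=(.4397,.0096),ob=(.5434,.0016),rd=(.4493,.1333))
E
python3 - <<'E'
from h import *
x,y,w=DIE['ob']
print(go([x,y,.2],w)); snap("wrist","e_ob"); print(T())
overlay("e_ob","e_ob_o",[(k,*DIE[k],.05) for k in DIE],(200,100,440,290),3)
E
```

```text
-7.8
13.19
```

View pics/e_ob_o.png

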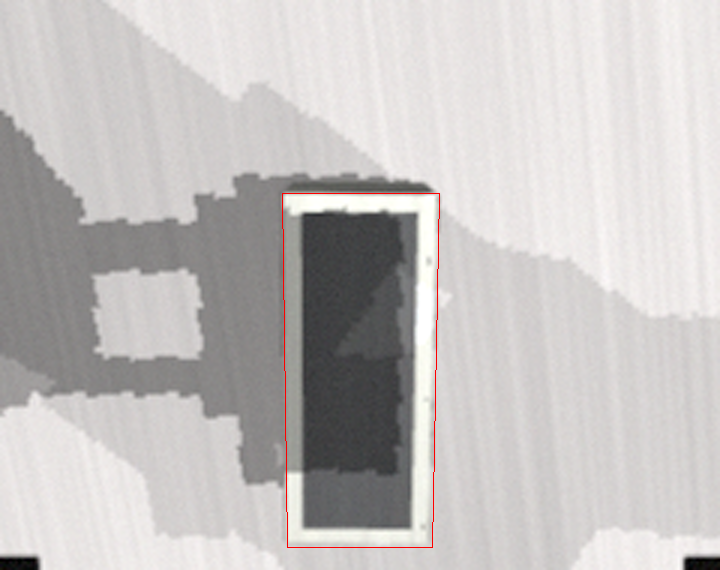

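Outline matches; picking the oblong.

```bash
cat >> h.py <<'E'
def pick(k,jaw,force=25,x=None,y=None):
    X,Y,_=DIE[k]
    robot.line_to([X,Y,.06],max_speed=.2); robot.line_to([X,Y,.020],max_speed=.08)
    f=F(); robot.grab(force); print("gap",robot.read_finger_gap(),f,F())
    robot.line_to([X,Y,.12],max_speed=.2); print("lifted gap",robot.read_finger_gap(),F(),T())
def place(k,jaw,dx=0,dy=0):
    X,Y=NEST[k]; X+=dx;Y+=dy
    robot.line_to([X,Y,.12],ori(jaw),max_speed=.2)
    robot.line_to([X,Y,.052],max_speed=.1); print("above",F(),T())
    for z in (.044,.039,.0345):
        robot.line_to([X,Y,z],max_speed=.03); f=F(); print(z,f,robot.read_finger_gap())
        if abs(f[2])>15: print("STOP"); return False
    return True
def release(k):
    robot.open(); p=robot.read_eef_pos(); robot.line_to([p[0],p[1],.13],max_speed=.2); print("clear",F(),T())
E
python3 - <<'E'
from h import *
pick('ob',-7.8)
if robot.read_finger_gap()>.035 and place('ob',CY): 
    release('ob'); 
E
```

```text
gap 0.04001394098698295 [ 0.3 -0.2  0.5] [-0.2 -0.4 -0. ]
lifted gap 0.039889518309292556 [-1.  -0.6 -2.9] 16.12
above [ 0.6 -0.6 -2.2] 18.43
0.044 [-0.   0.7 -2.3] 0.0400504074306309
0.039 [ 0.1  0.  -2.3] 0.04012668041123582
0.0345 [ 0.  -0.7 -2.2] 0.03991052128180026
clear [ 0.3 -0.  -0.5] 20.93
```

```bash
python3 - <<'E'
from h import *
p=robot.read_eef_pos(); robot.line_to([p[0]-.03,p[1],.2],max_speed=.25); snap("wrist","f_ob")
x,y,w=DIE['sq']
print(go([x,y,.2],w)); snap("wrist","f_sq"); snap("scene","f_scene"); print(T())
overlay("f_sq","f_sq_o",[(k,*DIE[k],.05) for k in DIE],(200,100,440,290),3)
overlay("f_ob","f_ob_o",[('ob',*NEST['ob'],CY,.064)],(200,80,440,290),3)
E
```

```text
11.0
22.49
```

View pics/f_sq_o.png

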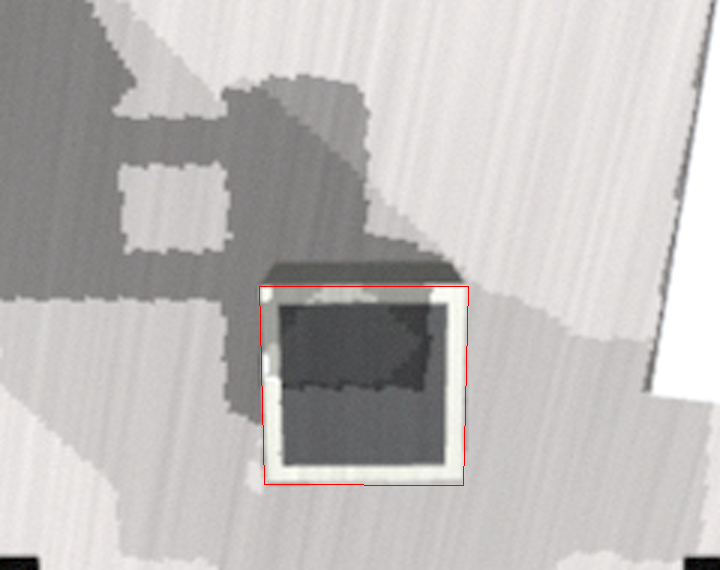

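View pics/f_ob_o.png

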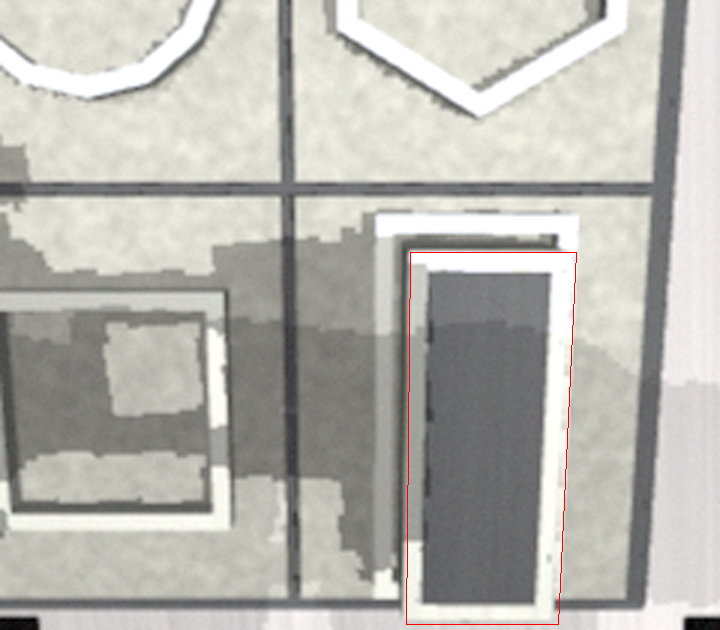

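View pics/f_scene.png

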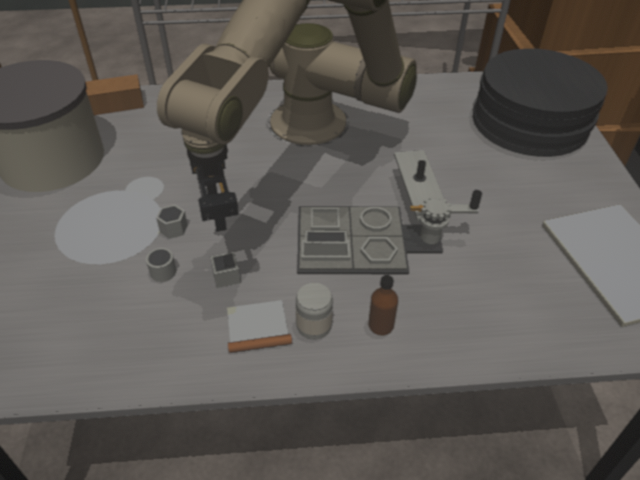

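Oblong sits inside its nest, and the square outline matches.

```bash
python3 - <<'E'
from h import *
pick('sq',11)
if .05<robot.read_finger_gap()<.058 and place('sq',CY): 
    release('sq')
    robot.line_to([.44,0,.2],max_speed=.25); snap("wrist","g_sq")
    x,y,w=DIE['hex']; print(go([x,y,.2],w)); snap("wrist","g_hex"); snap("scene","g_scene"); print(T())
    overlay("g_sq","g_sq_o",[('sq',*NEST['sq'],CY,.064),('ob',*NEST['ob'],CY,.064)],(200,80,440,290),3)
    overlay("g_hex","g_hex_o",[(k,*DIE[k],.05) for k in DIE],(200,100,440,290),3)
E
```

```text
gap 0.05378695383430845 [0.  0.3 1. ] [0.6 0.9 0.2]
lifted gap 0.053768701755442426 [-0.2 -0.1 -4.3] 25.25
above [ 0.4 -0.1 -3.7] 27.64
0.044 [ 0.5  0.1 -2.9] 0.054112107954753415
0.039 [ 0.5 -0.6 -2.6] 0.0534226311082066
0.0345 [ 0.3 -0.4 -3.5] 0.05374446623448563
clear [ 0.5 -0.1  0.4] 29.96
16.8
31.89
```

View pics/g_sq_o.png

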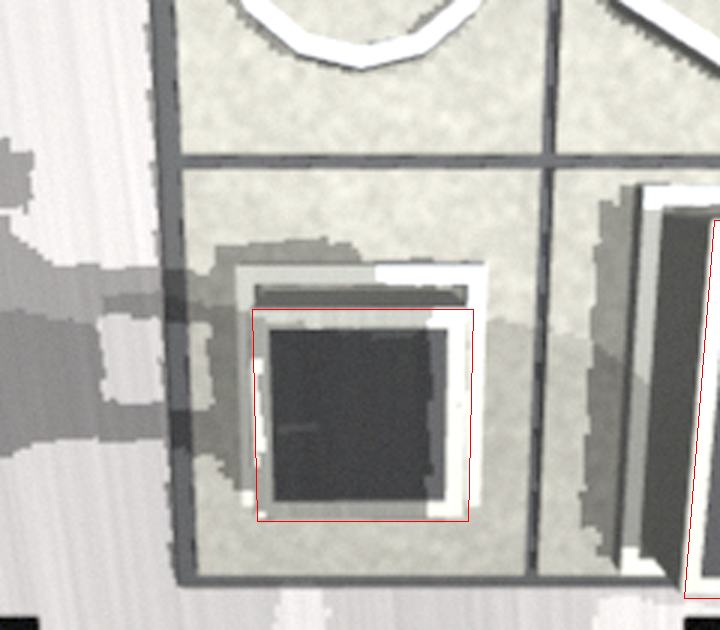

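View pics/g_hex_o.png

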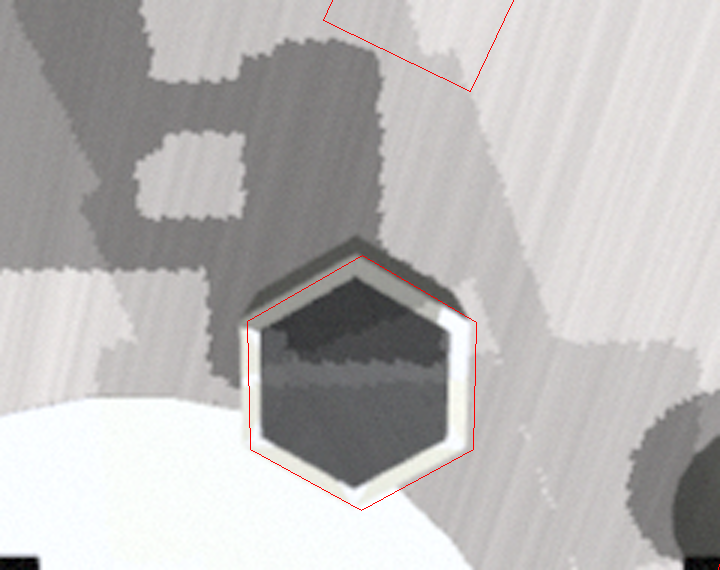

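View pics/g_scene.png

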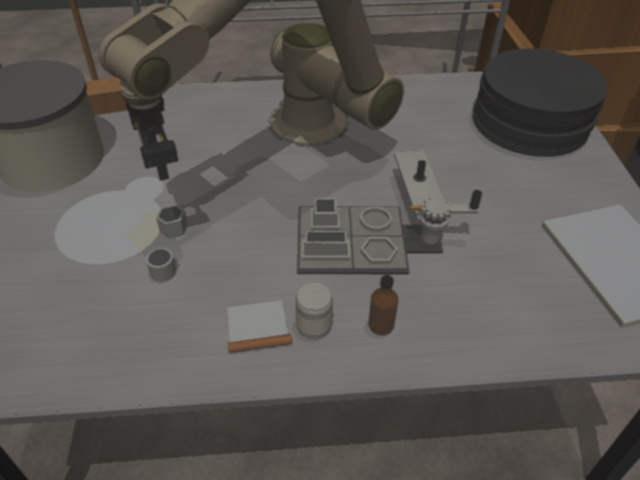

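```bash
python3 - <<'E'
from h import *
S=robot.camera_model("scene");D=robot.camera_model("side")
print("bottle cap",tri([(S,(387,281)),(D,(326,172))]),"base",ray(S,(382,324),0),"tin top",ray(S,(314,296),.1))
DIE['hex']=(.4249,-.3602,16.8)
E
sed -i 's/hex=(.4260,-.3605,16.8)/hex=(.4249,-.3602,16.8)/' h.py
```

```text
bottle cap [0.75138265 0.10060237 0.14308753] base [0.74987057 0.1027988  0.        ] tin top [ 0.7429144  -0.04127513  0.1       ]
```

```bash
python3 - <<'E'
from h import *
pick('hex',16.8)
if .056<robot.read_finger_gap()<.064 and place('hex',CY): 
    release('hex')
    robot.line_to([.55,.115,.2],max_speed=.25); snap("wrist","i_hex")
    x,y,w=DIE['rd']; print(go([x,y,.2],0)); snap("wrist","i_rd"); snap("scene","i_scene"); print(T())
    overlay("i_hex","i_hex_o",[('hex',*NEST['hex'],CY,.064)],(200,80,440,290),3)
    overlay("i_rd","i_rd_o",[(k,*DIE[k],.05) for k in DIE],(200,100,440,290),3)
E
```

```text
gap 0.05986417255170367 [-0.1 -0.2  0. ] [-0.3  1.4  2.5]
lifted gap 0.059815925080258806 [-1.1 -0.1 -3.4] 34.58
above [-0.5  0.5 -2.6] 38.07
0.044 [ 1.2  0.6 -2.9] 0.05993926486968164
0.039 [-0.6 -0.3 -3. ] 0.05994884236628644
0.0345 [ 0.2 -0.8 -2. ] 0.05951994799024784
clear [-0.4  0.9 -1.1] 40.31
0
42.67
```

View pics/i_hex_o.png

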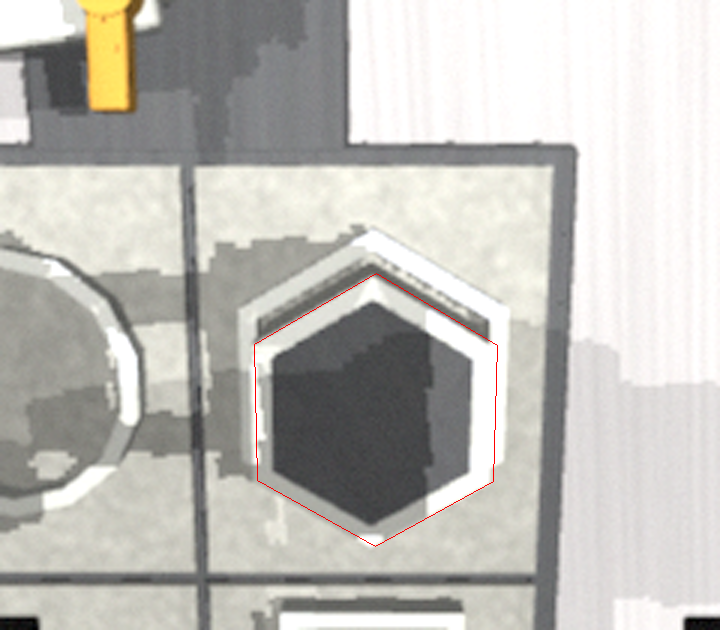

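View pics/i_rd_o.png

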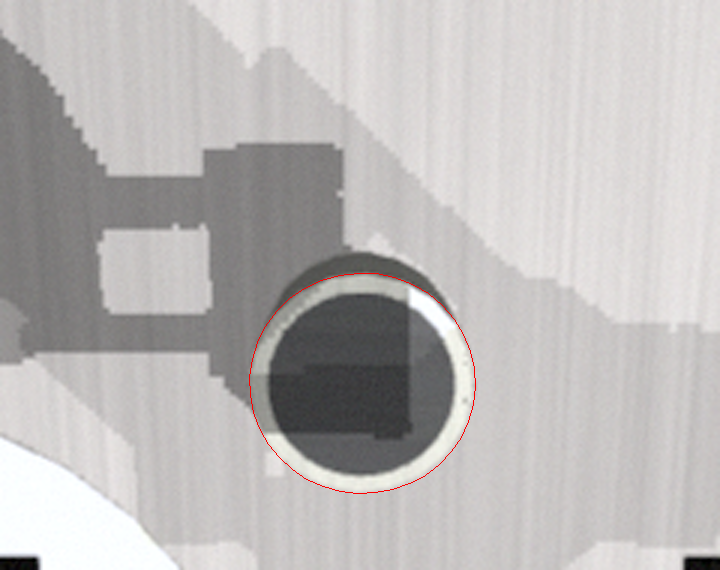

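View pics/i_scene.png

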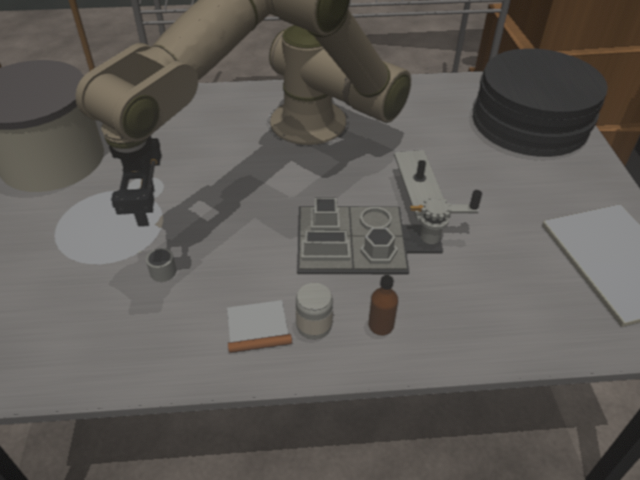

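```bash
python3 - <<'E'
from h import *
pick('rd',0)
if .056<robot.read_finger_gap()<.064 and place('rd',CY): 
    release('rd')
    robot.line_to([.49,.03,.26],max_speed=.25); snap("wrist","j_all"); snap("scene","j_scene"); snap("side","j_side"); print(T())
    overlay("j_all","j_all_o",[(k,*NEST[k],CY,.064) for k in NEST],(190,10,450,300),2)
    overlay("j_side","j_side_o",[(k,*NEST[k],CY,.064) for k in NEST],(170,150,350,345),4)
    overlay("j_scene","j_scene_o",[(k,*NEST[k],CY,.064) for k in NEST],(280,140,490,290),3)
E
```

```text
gap 0.059256984516702145 [ 0.1 -0.4 -0.4] [-0.5  0.7  1.8]
lifted gap 0.059702377017378405 [ 0.2  0.6 -2.2] 45.36
above [ 0.5 -0.3 -1.8] 48.93
0.044 [ 0.8 -0.4 -0.8] 0.059623751325741915
0.039 [-0.1  0.5 -1.8] 0.059513999687524036
0.0345 [-0.4  0.7 -2.2] 0.05922709419378525
clear [-0.  -0.5  0.1] 51.18
52.17
```

View pics/j_all_o.png

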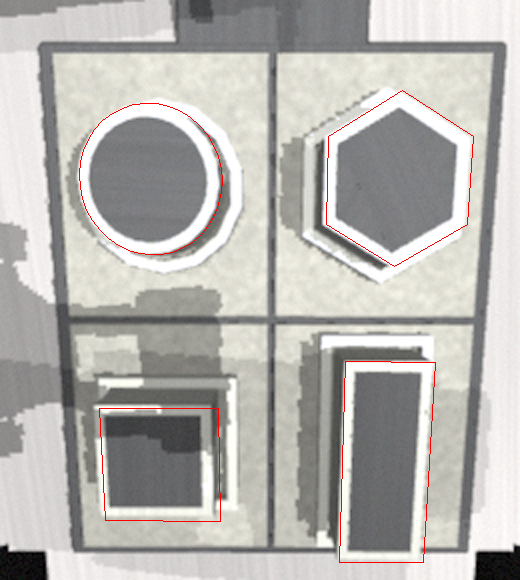

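View pics/j_side_o.png

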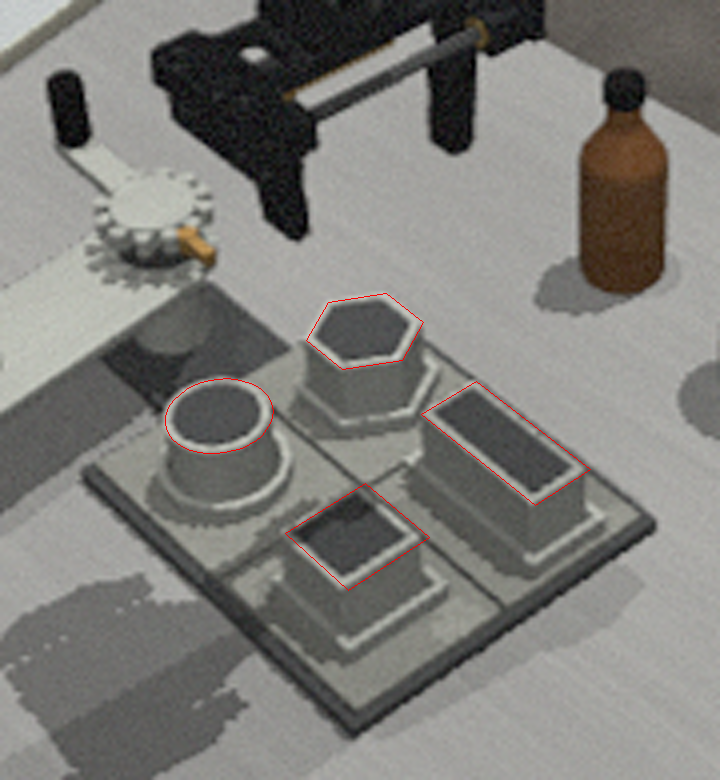

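View pics/j_scene_o.png

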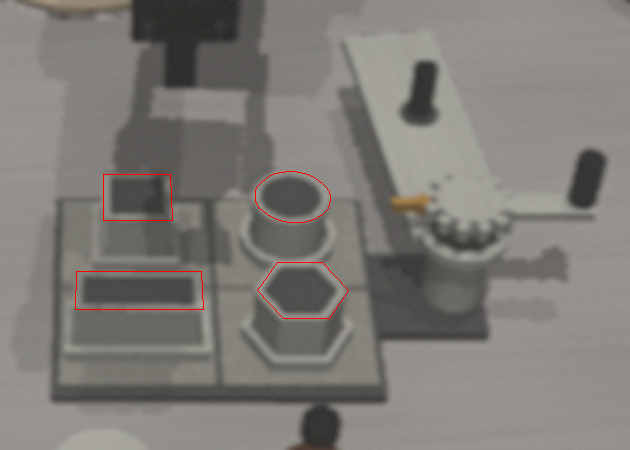

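All four dies sit upright in their own nests at the expected height. The outlines agree in all three views. Next I swing the keeper shut.

```bash
sed -i 's/P=np.array.*/P=np.array([.511,.2566]); Y0=-4.5/' keep.py; python3 - <<'E'
from keep import *
g0=np.array([.37235,.25035])
a=np.arctan2(*(g0-P)[::-1]); k0=np.radians(Y0-90)-(a-2*np.pi if a>0 else a); r=np.linalg.norm(g0-P); print(k0,r)
go([*g0,.2],kd(k0),False); print(robot.read_joint_pos()); snap("wrist","k_w")
robot.line_to([*g0,.089],max_speed=.15); robot.grab(6); print(robot.read_finger_gap(),F(),T())
from scipy.spatial.transform import Rotation as Ro
# keep same jaw branch
ax=Ro.from_euler('xyz',robot.read_eef_rot(),degrees=True).as_matrix()[:,1]; d0=np.degrees(np.arctan2(ax[1],ax[0])); off=d0-kd(k0); print(d0,off)
for k in np.linspace(k0,.06,12)[1:]:
    robot.line_to([*kp(k,r),.089],ori(kd(k)+off),max_speed=.12); f=F(); print(round(k,2),f,end=' ')
    if np.linalg.norm(f)>25: print("STOP");break
print(T(),robot.read_finger_gap(),robot.read_eef_pos())
E
```

```text
1.4472094722027808 0.1387907958043328
[ 1.88576112e+01  1.04335739e+01  1.01552090e+02 -9.39000993e-03
  6.79987943e+01 -7.36105227e+01]
0.019744666150361502 [ 0.1 -0.5  0.1] 55.23
92.5814893943027 180.00048422287745
1.32 [ 0.5 -0.9 -0.7] 1.19 [-0.5 -1.  -0.3] 1.07 [-0.2 -1.7  0.5] 0.94 [-1.7 -2.1  1.3] 0.82 [-2.9 -3.2  2.2] 0.69 [-3.3 -4.5  1.6] 0.56 [-1.6 -4.6  2. ] 0.44 [-1.8 -4.4  0.3] 0.31 [-1.2 -3.6 -1.4] 0.19 [ 0.6 -2.4 -2.3] Traceback (most recent call last):
  File "<stdin>", line 10, in <module>
station.Unreachable: the arm cannot follow that straight line within its joint ranges
```

The last joint is at its range limit, so I'll regrasp with the jaw turned half a turn.

```bash
python3 - <<'E'
from keep import *
p=robot.read_eef_pos(); k=.19; r=.1388; g=p[:2]
robot.open(); robot.line_to([*g,.16],max_speed=.2)
robot.goto([*g,.16],ori(kd(k))); print(robot.read_joint_pos()[5],T())
robot.line_to([*g,.089],max_speed=.15); robot.grab(6); print(robot.read_finger_gap(),F(),T())
for k in (.12,.06,.03,.01,0,-.01,-.02,-.03,-.04):
    robot.line_to([*kp(k,r),.089],ori(kd(k)),max_speed=.08); robot.hold(.1); f=F(); print(k,f)
    if np.linalg.norm(f)>9: print("STOP");break
print(T(),robot.read_finger_gap(),robot.read_eef_pos())
snap("wrist","l_w");snap("scene","l_s");snap("side","l_d")
E
python3 -c "
from crop import crop
crop('l_s',290,180,490,280,'l_s1',4,1.6)
"
```

```text
16.176963859331362 62.39
0.019620189400493274 [ 0.4 -0.8  0.8] 64.05
0.12 [1.8 2.7 0.1]
0.06 [ 1.3  2.9 -0.7]
0.03 [ 1.1  3.5 -0.3]
0.01 [1.4 4.4 0.5]
0 [0.  4.4 0.8]
-0.01 [-5.1  4.1  3.8]
-0.02 [-10.8   1.2   8. ]
STOP
66.52 0.01967203213944959 [0.50096052 0.11789237 0.08878551]
```

View pics/l_s1.png

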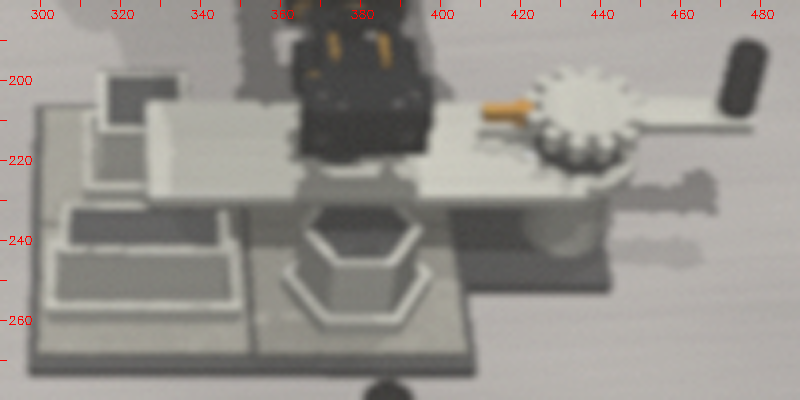

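```bash
python3 - <<'E'
from keep import *
robot.open(); p=robot.read_eef_pos(); robot.line_to([p[0],p[1],.22],max_speed=.25)
snap("wrist","m_keep")
C=lambda a:P+.085*np.array([np.cos(np.radians(a)),np.sin(np.radians(a))])
for a in (83.6,50,25,10,-5,-15):
    print(a,[np.round(q,0).tolist() if (q:=robot.solve_ik([*C(a),.117],ori(a+o))) is not None else None for o in (-90,90)])
g=C(83.6); robot.goto([*g,.22],ori(83.6-90)); snap("wrist","m_cr"); snap("scene","m_s"); snap("side","m_d"); print(T(),robot.read_joint_pos())
E
```

```text
83.6 [[22.0, 36.0, 76.0, -0.0, 67.0, 29.0], [22.0, 36.0, 76.0, -0.0, 67.0, -151.0]]
50 [[19.0, 40.0, 70.0, -0.0, 70.0, 59.0], [19.0, 40.0, 70.0, -0.0, 70.0, -121.0]]
25 [[16.0, 41.0, 69.0, -0.0, 70.0, 81.0], [16.0, 41.0, 69.0, -0.0, 70.0, -99.0]]
10 [[14.0, 40.0, 70.0, -0.0, 70.0, 94.0], [14.0, 40.0, 70.0, -0.0, 70.0, -86.0]]
-5 [[12.0, 39.0, 72.0, -0.0, 69.0, 107.0], [12.0, 39.0, 72.0, -0.0, 69.0, -73.0]]
-15 [[11.0, 38.0, 73.0, -0.0, 69.0, 116.0], [11.0, 38.0, 73.0, -0.0, 69.0, -64.0]]
69.52 [ 2.23267274e+01  3.10983071e+01  6.91441369e+01 -1.21370927e-02
  7.97524725e+01  2.88364688e+01]
```

View pics/m_keep.png

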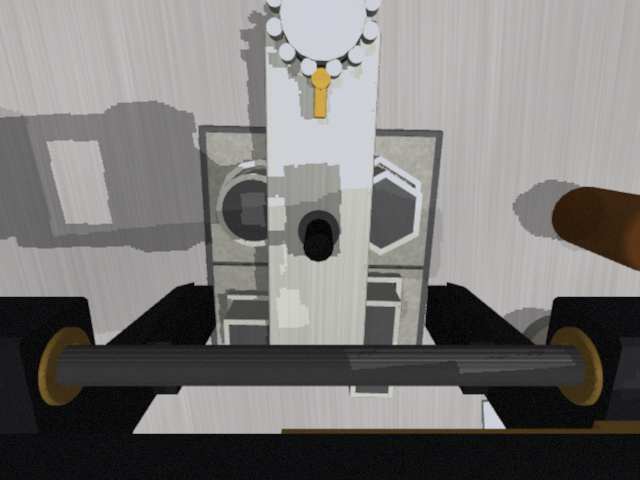

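View pics/m_cr.png

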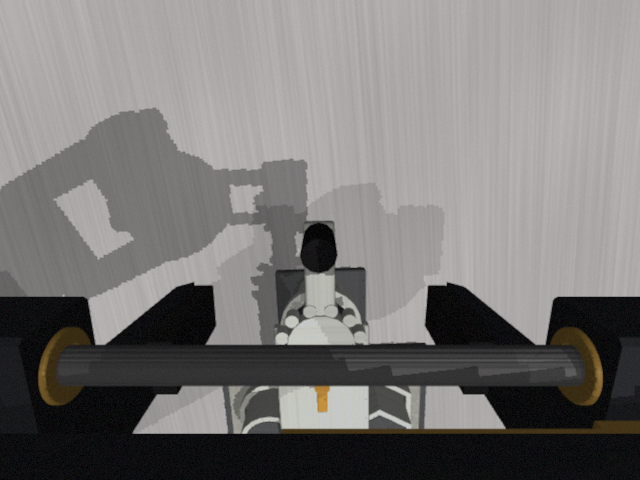

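View pics/m_s.png

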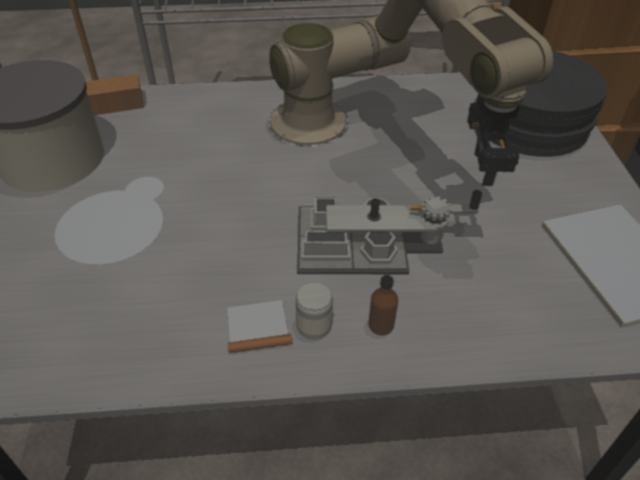

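```bash
python3 - <<'E'
from keep import *
m=load("m_cr"); g=P+.085*np.array([np.cos(np.radians(83.6)),np.sin(np.radians(83.6))])
print(g,proj(m,[[*g,.154],[*g,.109]]))
E
python3 -c "
from crop import crop
crop('m_cr',260,200,380,350,'m_cr1',4,1.8)"
```

```text
[0.52047486 0.34107027] [[320.66601603 256.89770934]
 [320.67895811 237.53207739]]
```

View pics/m_cr1.png

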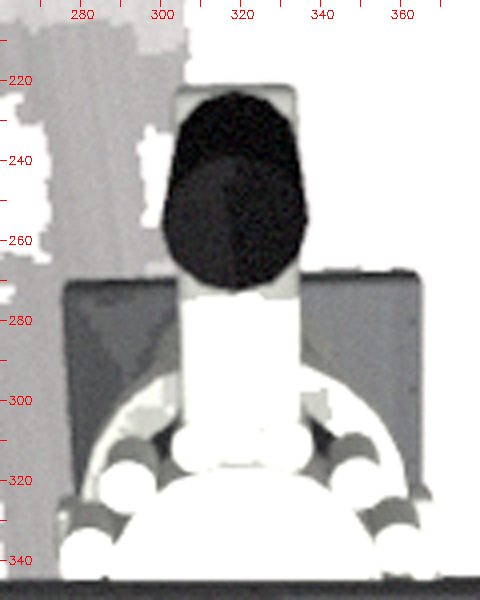

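```bash
cat > crank.py <<'E'
from keep import *
def C(a,r=.085): return P+r*np.array([np.cos(np.radians(a)),np.sin(np.radians(a))])
def step(a,v=.1,r=.085):
    robot.line_to([*C(a,r),.117],ori(a-90),max_speed=v); f=np.array(robot.read_contact_force())
    t=np.radians(a); rad=f[0]*np.cos(t)+f[1]*np.sin(t); tan=-f[0]*np.sin(t)+f[1]*np.cos(t)  # tan>0: resists clockwise
    e=robot.read_eef_pos(); aa=np.degrees(np.arctan2(e[1]-P[1],e[0]-P[0]))
    print(f"a={a:.1f} act={aa:.1f} resist={tan:.1f} rad={rad:.1f} fz={f[2]:.1f} t={T()}"); return tan,rad
E
python3 - <<'E'
from crank import *
a0=84.2
robot.line_to([*C(a0),.117],ori(a0-90),max_speed=.12); print(F())
robot.grab(20); print(robot.read_finger_gap(),F(),robot.read_eef_pos())
for a in np.linspace(a0,32,9)[1:]:
    t,r=step(a)
    if abs(t)>9 or abs(r)>20: print("STOP"); break
E
```

```text
[-0.6 -0.8 -0.8]
0.021073610363070327 [-0.3  0.1  0.1] [0.51961641 0.34114733 0.11698624]
a=77.7 act=77.6 resist=0.4 rad=0.7 fz=0.3 t=71.81
a=71.2 act=71.2 resist=0.4 rad=1.9 fz=0.5 t=72.08
a=64.6 act=64.7 resist=0.5 rad=3.3 fz=-0.8 t=72.34
a=58.1 act=58.2 resist=-0.3 rad=4.2 fz=-0.6 t=72.61
a=51.6 act=51.6 resist=0.7 rad=4.7 fz=-0.7 t=72.88
a=45.0 act=45.0 resist=-0.3 rad=5.0 fz=-0.5 t=73.14
a=38.5 act=38.5 resist=1.1 rad=5.0 fz=-0.3 t=73.41
a=32.0 act=31.9 resist=0.4 rad=5.4 fz=-0.7 t=73.67
```

```bash
python3 - <<'E'
from crank import *
for a in np.arange(30,9.5,-2):
    t,r=step(a,.05,.0855)
    if t>20 or abs(r)>20: print("STOP"); break
E
```

```text
a=30.0 act=30.1 resist=2.0 rad=3.1 fz=0.2 t=73.92
a=28.0 act=28.1 resist=1.5 rad=4.2 fz=-0.7 t=74.17
a=26.0 act=26.0 resist=1.7 rad=2.7 fz=0.4 t=74.42
a=24.0 act=24.2 resist=3.5 rad=2.9 fz=0.6 t=74.67
a=22.0 act=23.0 resist=9.4 rad=3.1 fz=0.3 t=74.92
a=20.0 act=21.1 resist=9.1 rad=3.5 fz=0.4 t=75.17
a=18.0 act=18.8 resist=7.0 rad=3.7 fz=0.7 t=75.42
a=16.0 act=16.4 resist=5.8 rad=3.3 fz=0.4 t=75.67
a=14.0 act=14.1 resist=4.1 rad=3.4 fz=0.5 t=75.92
a=12.0 act=11.8 resist=0.9 rad=3.0 fz=0.9 t=76.17
a=10.0 act=9.7 resist=-0.2 rad=2.9 fz=-0.2 t=76.42
```

```bash
python3 - <<'E'
from crank import *
for a in (8,6,4,2,0,-1.5,-3,-4,-5):
    t,r=step(a,.05,.0855)
    if a<-1 and t>1.5: print("notch reached"); break
robot.hold(.3); print(F())
snap("wrist","n_w");snap("scene","n_s");snap("side","n_d");print(T())
E
python3 -c "
from crop import crop
crop('n_d',160,130,330,280,'n_d1',4,1.5)
crop('n_s',390,150,540,260,'n_s1',5,1.6)"
```

```text
a=8.0 act=7.7 resist=-2.3 rad=2.0 fz=1.0 t=76.67
a=6.0 act=5.7 resist=-3.1 rad=3.0 fz=0.7 t=76.92
a=4.0 act=3.9 resist=-2.8 rad=1.8 fz=0.4 t=77.17
a=2.0 act=2.3 resist=-0.1 rad=3.3 fz=0.9 t=77.42
a=0.0 act=0.3 resist=2.6 rad=3.6 fz=-0.3 t=77.67
a=-1.5 act=-1.4 resist=2.4 rad=2.9 fz=0.1 t=77.92
notch reached
[3.2 3.1 0.7]
78.38
```

View pics/n_d1.png

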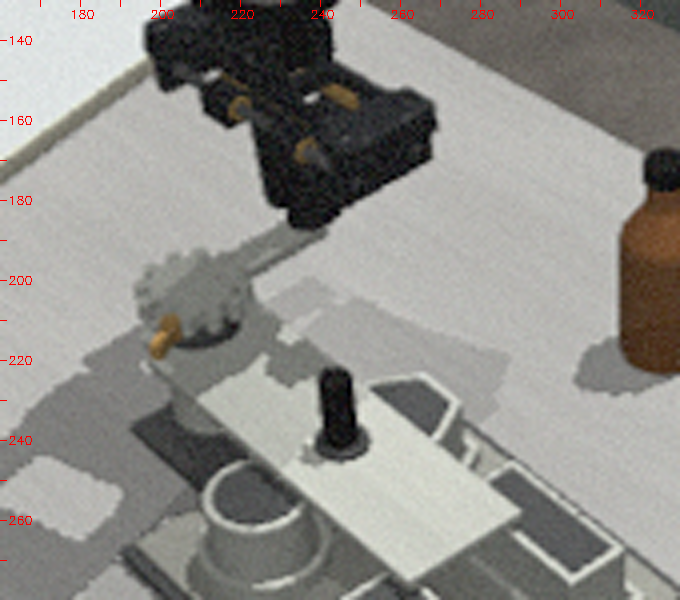

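View pics/n_s1.png

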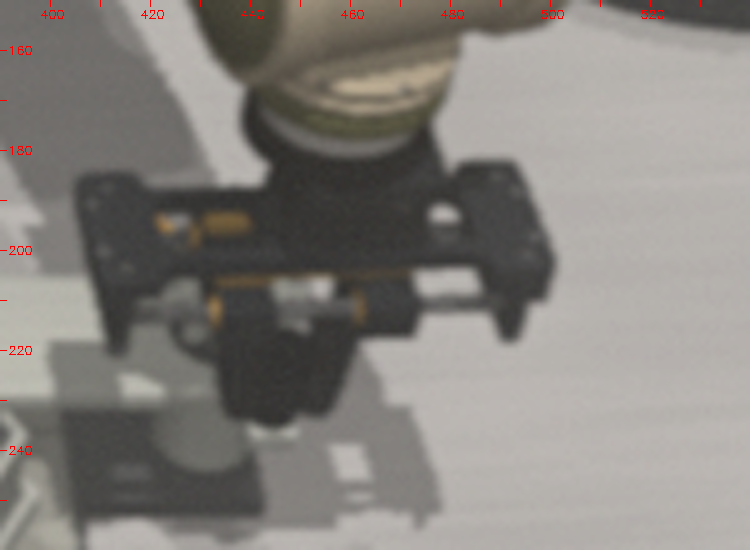

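Past the crest the pull saturated at about 3 N, then resistance returned at about 2.5 N. That suggests the snap nudged the spindle back slightly and it is now turning forward again. I'll advance in fine steps to the solid end, well short of the next crest.

```bash
python3 - <<'E'
from crank import *
for a in np.arange(-2.5,-7.6,-.7):
    t,r=step(a,.03,.0855)
    if t>5.5: print("end reached"); break
robot.hold(.2);print(F(),T(),robot.read_eef_pos())
E
```

```text
a=-2.5 act=-2.6 resist=2.4 rad=2.9 fz=0.6 t=78.62
a=-3.2 act=-3.3 resist=1.1 rad=3.3 fz=0.8 t=78.88
a=-3.9 act=-4.0 resist=2.4 rad=2.7 fz=0.8 t=79.12
a=-4.6 act=-4.7 resist=2.2 rad=3.2 fz=0.3 t=79.38
a=-5.3 act=-5.2 resist=3.6 rad=3.6 fz=1.5 t=79.62
a=-6.0 act=-5.7 resist=6.0 rad=3.1 fz=0.5 t=79.88
end reached
[4.3 5.8 0.8] 80.08 [0.59607389 0.24817223 0.11705242]
```

```bash
python3 - <<'E'
from crank import *
robot.open(); e=robot.read_eef_pos(); robot.line_to([e[0],e[1],.24],max_speed=.2); print(F(),T())
snap("wrist","o_w0")
go([.42,-.12,.34],0); robot.hold(.2); print(F(),T())
snap("scene","o_s");snap("side","o_d")
overlay("o_d","o_do",[(k,*NEST[k],CY,.064) for k in NEST],(160,130,345,330),4)
overlay("o_s","o_so",[(k,*NEST[k],CY,.064) for k in NEST],(290,170,490,290),4)
m=load("o_w0")
for a in (0,-3,-4.5,-5,-6,-8): print(a,proj(m,[[*C(a),.154]]))
E
python3 -c "
from crop import crop
crop('o_w0',200,60,440,290,'o_w1',3,1.6)"
```

```text
[-0.3  0.2 -0.1] 81.91
[-0.2  0.1 -0.2] 83.71
0 [[305.92654644 248.57266618]]
-3 [[312.97378027 248.04572516]]
-4.5 [[316.50807508 247.91529268]]
-5 [[317.68699039 247.8915686 ]]
-6 [[320.04535675 247.87376912]]
-8 [[324.7610115  247.95676925]]
```

View pics/o_do.png

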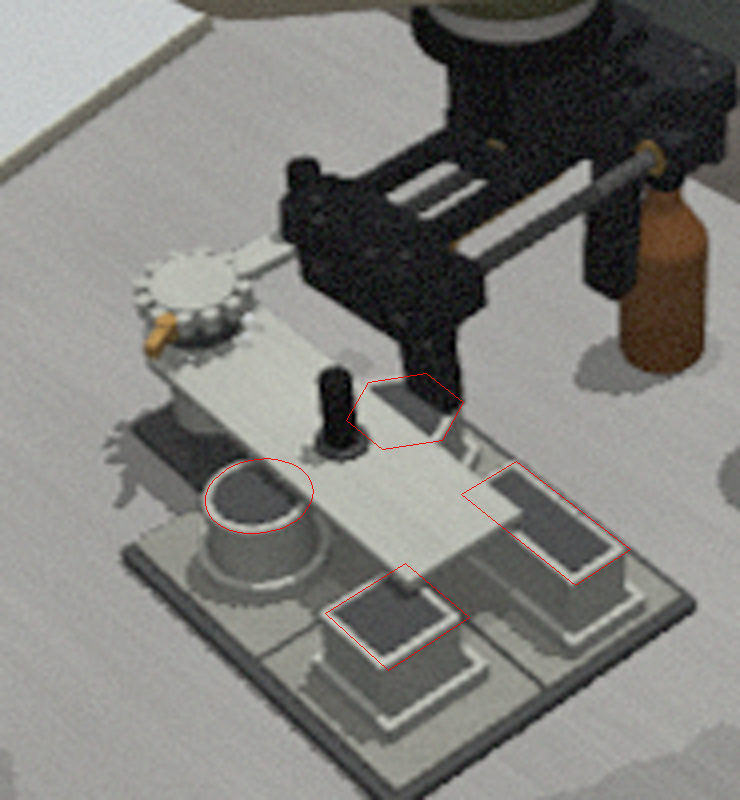

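View pics/o_so.png

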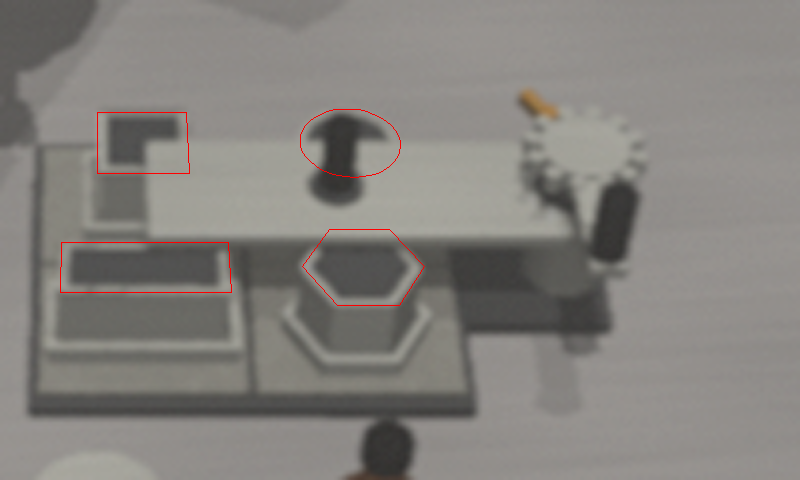

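View pics/o_w1.png

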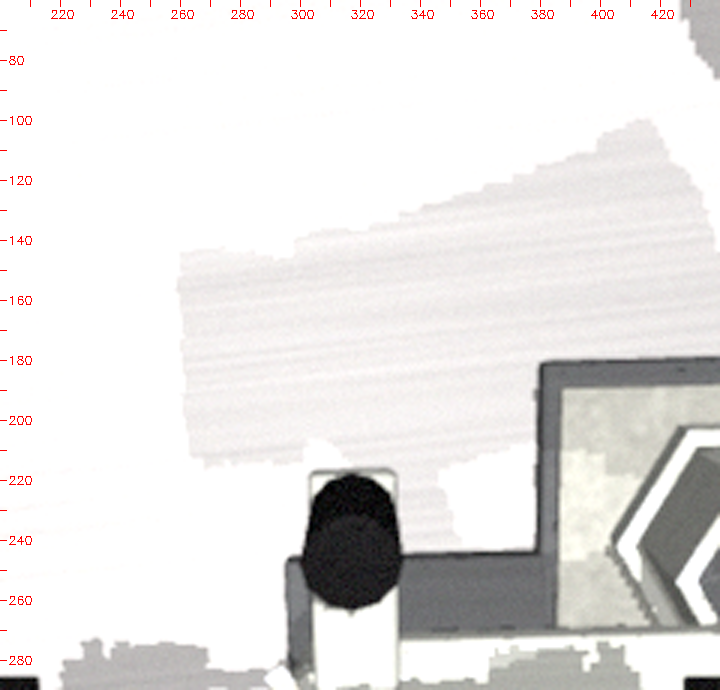

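View pics/o_s.png

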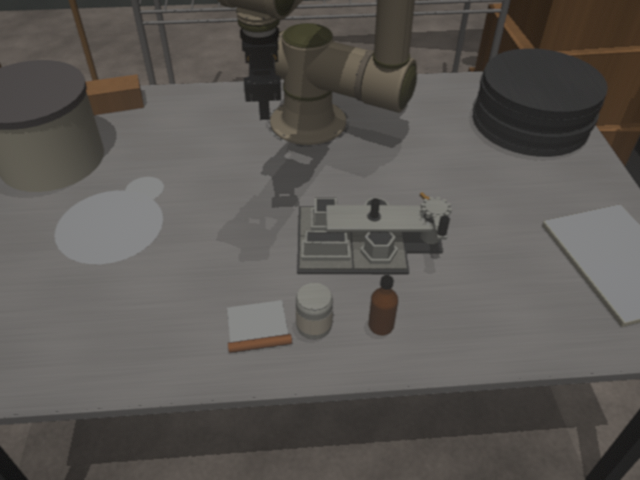

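```bash
python3 - <<'E'
from h import *
robot.job_done(); print(T())
E
```

```text
the job is handed in; nothing more can be done
the job is handed in; nothing more can be done
```

The cassette is ready and I handed the job in at about 84 s of the 192 s allowed. The keeper was swung clear and all four dies (oblong, square, hex and round) were set in their own nests. The keeper was then swung shut to its stop and the crank turned clockwise through one click.

**Checks that passed**
- **Dies:** before the keeper was shut, the die tops matched their seated outlines in all three cameras. The final scene and side views showed no change. No knocked die was seen.
- **Keeper:** it closed against a stop at about 11 N, at the angle expected for shut, and stayed there.
- **Crank:** the first resistance peaked at about 9 N and passed its crest. The crank rested at about -4.5°, where the end of the spindle plus one notch should put it.
- **Bystanders:** the bottle, tin and scraper look unmoved, and the gripper was clear of everything at the end.

**Surprises and limits**
- **Keeper regrasp:** the keeper had to be let go and regrasped once while closing, because the last joint reached its range limit.
- **Spindle at the click:** it seems to have slipped back a little. I turned it forward into its end again until it resisted at about 6 N, well short of the next crest.
- **Click:** I judged it from crank force and angle; I never saw the pawl hop.
- **Lower peak force:** the 9 N was under the 11 N given, but I only read force between steps, so I may have missed the top.

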